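Balance-check two pump rollers on the plate

TASK

One of the two pump rollers is out of balance: rolled about a third of a turn over the steel plate and let go, it rocks back, while the sound one stays. Roll both in this way to find the bad one and lay it (do not drop it) in the red tray. Then roll the sound one, never lifting it off the plate, up to the black rubber stop, press it gently but firmly against it until you feel the rubber give, and leave it lying at the stop; never push hard, and leave the bottle, beaker and dish alone.

Things in the scene. Friction and masses are not known exactly. Their poses are not given: they have to be found in the camera images.
- plate_top (a point): Centre of the top face (12 mm above the table) of a fixed level steel plate, 280 mm along its x, 260 mm along y. Rollers roll along plate +x, away from the robot. A dark rib along y, 4 mm wide and 3 mm high, stands at x = -136 mm (keeps rollers from running off); an aluminium wall 34 mm high at x = +124 to +138 mm
- roller_a_center (a point): Pump guide roller, spool-shaped: two orange flanges 44 mm in diameter, 14 mm wide, with white bands, joined by a steel waist 24 mm in diameter and 52 mm long; 80 mm long in all, about 0.35 kg. Point: its centre, 22 mm above the plate; its y axis is the roller's axis, roughly along plate y; x and z turn as it rolls. Push or grip it at the waist. Light drag (0.3 N): if sound it stops where it is let go
- roller_b_center (a point): The other roller, of the same size and looks. One of the two (either) has a hidden weight in its flanges, its balance 6 mm off the axis, and starts heavy side down: pushed, it resists with 1 to 3 N, and let go 25 to 50 mm from its start it rolls back most of the way and settles within 15 mm of where it lay. Pushed beyond half a turn (69 mm) it runs on ahead instead
- tray: Fixed red open tray for rejects, outside 160 mm along its x, 140 mm along its y, 35 mm high, walls and floor 5 mm; origin at the centre of its underside, on the table
- sample_bottle: White translucent bottle with blue cap, 60 mm diameter, 130 mm tall, bystander; origin under its centre
- beaker: Small glass beaker, 70 mm diameter, 90 mm tall, bystander; origin under its centre
- dish: Flat glass culture dish, 90 mm diameter, 14 mm high, bystander; origin under its centre
- wall_face (a point): Middle of the near face (facing plate -x) of the aluminium wall, 18 mm above the plate. Before it stands the black rubber stop bar, 250 mm along y, clamped with its rubber front 18 to 36 mm this side of the wall: its place is not measured, feel or look for it. Sprung, 1 mm per 8 N (6 mm at most). Push the waist with 8 to 15 N for half a second; half may be lost to friction; over 20 N on the rubber is too hard
Mind the look-alikes: they are no part of the job. Leave any pink look-alike of the part that bears roller_b_center alone.

How it is judged:
By the outcome, as a careful person would: the job done as asked, in the order asked, and still so for the second after the job is handed in, with the robot touching nothing.
It also fails if it takes over 72 s, if anything falls off the work surface, if the arm or the gripper's body presses on something with over 40 N, if the wrist force passes 120 N, or if a joint passes its speed limit or range.

ROBOT

A 7-joint arm with a two-finger parallel gripper is mounted at the origin on the work surface. World frame = base frame: x ahead of the robot, y to its left, z up, the work surface at z = 0. Lengths are in mm, angles in rad, forces in N, time in s.
With the tool pointing down it reaches from about 400 to 850 mm from the base axis. Payload 10.4 kg.
Tool frame: the origin (TCP) lies on the centre line of the jaws, within the pads' length; the fingertips stand 8 mm ahead of it and the grasp point (between the pads) lies 11 mm behind it; z points along the fingers, x is the direction in which the jaws open and shut, and the axes are right-handed (so a half turn about z gives the same grasp; the last joint's range is limited). The gripper opens to 85 mm and grips with 20 to 120 N. Pads are 22 mm wide; open, the fingers measure 114 mm over their backs; the gripper's body (76 mm by 85 mm) begins 54 mm behind the grasp point. The pads swing forward as they close: fully open they stand 13 mm farther back than shut.
Start: joints at [-0.023, 0.332, -0.065, 1.46, 0.022, 1.35, -0.088], TCP at [625.02, 0.018, 239.338] pointing down, gripper open.
Joint ranges: [-2.6, 2.6], [-0.5, 2.12], [-1.47, 1.34], [0.16, 2.42], [-1.27, 4.41], [0.06, 2.06], [-2.6, 2.6]. Speed limits (rad/s): [2.22, 2.22, 2.79, 2.79, 3.14, 3.14, 3.14].

INTERFACE

Orientations are given as a unit quaternion [w, x, y, z].
In Python, from plant import get_state, capture, finish_job gives the robot as it stands.
- The arm moves only by the tool jog_arm, never from a script. Its argument "rows" is a list of rows, each an object of numbers: "gripper": the finger opening in mm, from 0 to 85.4; "x", "y", "z": the shift along the world's x, y, z in mm; "ax", "ay", "az": the turn, a rotation vector about the world's x, y, z in rad. In form: [{"gripper": .., "x": .., "y": .., "z": .., "ax": .., "ay": .., "az": ..}, ...]. A call has 1 to 5 rows; each row shifts and turns the pose as measured when the row begins; what a row does not reach is not made up. A row lasts 1/8 s, in which the tool goes at most 62.5 mm and 10.7 degrees, less where a joint would pass 70% of its speed; a pose out of reach is approached as far as the arm can. A call is refused whole if a number of a shift passes 62.5 or a number of a turn 0.188, either way. A call with a gripper value outside its range is refused whole. The fingers move at their own pace and stop on an object; "force" is the grip in N (left out, the last holds). Time passes only in rows, so rows that do not move let the fingers close. It gives the time, the measured TCP pose, the force and the opening at its end, in the units of the state.
- get_state(): the state, without advancing time (a new reading comes with each control period).
- capture(name): name is "scene" or "side" or "wrist"; returns a dict with "pixels" (420x560x3 uint8, red, green, blue), "depth" (420x560 float32, mm along the optical axis (not along the pixel's ray), 0 where there is no reading), "fx", "fy", "cx", "cy" (pixels), "R" (3x3) and "t" (3): a world point X has camera coordinates R X + t; the wrist camera has in their place "T_tool_cam" (4x4, takes a point from camera to tool coordinates, whose origin is the TCP and whose axes are the tool frame's). Camera axes: x right, y down, z forward; pixel columns grow to the right and rows downward; lengths in mm; the calibration is good to about 2 mm. A picture is of the moment at which its call begins: read the wrist's pose just before it.
- finish_job(): hands the job in, once; it reports no verdict.
The state is a dict: "clock": time; "joint_pos": joint angles; "dq": joint speeds; "joint_efforts": joint torques, N m; "tool_pos": TCP position; "orientation": TCP orientation; "force": force on the tool from outside, world axes, zero at the start; "moment": the same for the moment, N m; "grip_width": opening from 0.0 (shut) to 1.0 (fully open).
Only numpy, scipy, OpenCV 4.12 (cv2) and the standard library are available. Lean on these libraries where they do the work, as an engineer would, in place of code of your own. Each camera call takes 0.05 s, during which the arm holds its last target. There are 200 camera calls.

## Working session

There is one attempt and no reset: what is moved stays moved. The work goes in short steps, Python scripts to look and compute and a tool call to move; the robot and the scene stay as the last step left them, time stands still between calls to the robot, and variables do not carry over. Pictures are saved under pics/ and viewed, about 8 in all and at most 12, crops included, and the job is handed in when it is done.

Besides the shell and the picture viewer there is one more tool, called after "Request:" as name(argument=value, ...), one argument or row to a line, values as JSON. jog_arm: Moves the arm, as the interface text tells. Its arguments: {"type":"object","properties":{"rows":{"type":"array","items":{"type":"object","properties":{"gripper":{"type":"number"},"x":{"type":"number"},"y":{"type":"number"},"z":{"type":"number"},"ax":{"type":"number"},"ay":{"type":"number"},"az":{"type":"number"}}}},"force":{"type":"number"}},"required":["rows"]}

```bash
mkdir -p pics; ls; cat > h.py <<'E'
import numpy as np, cv2
from plant import get_state, capture, finish_job
def save(c,n): cv2.imwrite(f'pics/{n}.png',cv2.cvtColor(c['pixels'],cv2.COLOR_RGB2BGR))
def pts(c):
    """world xyz per pixel for fixed camera (from depth)"""
    v,u=np.mgrid[:420,:560]; d=c['depth']
    P=np.stack([(u-c['cx'])/c['fx']*d,(v-c['cy'])/c['fy']*d,d],-1)
    return (P-c['t'])@np.array(c['R'])
def ray(c,u,v,z):
    R=np.array(c['R']);o=-R.T@np.array(c['t']);d=R.T@np.array([(u-c['cx'])/c['fx'],(v-c['cy'])/c['fy'],1])
    return o+d*(z-o[2])/d[2]
E
python3 - <<'E'
from h import *
s=get_state();print(s)
for n in('scene','side'):
    c=capture(n);save(c,n);np.savez(n,**c);print(n,-np.array(c['R']).T@np.array(c['t']))
a=np.hstack([cv2.imread('pics/scene.png'),cv2.imread('pics/side.png')])
E
```

```text
pics
{'clock': 0.0, 'joint_pos': array([-0.02258074,  0.33288861, -0.06469946,  1.4609182 ,  0.02158746,
        1.34989841, -0.0884873 ]), 'dq': array([ 0.00060647,  0.00085222,  0.00045509,  0.00025393,  0.00059867,
       -0.0013385 , -0.00084452]), 'joint_efforts': array([ 4.98105128e-04, -6.25449800e+01,  4.97091911e-02, -3.91610491e+01,
        1.63588714e-02,  9.83294769e-03, -6.01235030e-06]), 'tool_pos': array([ 6.24645477e+02, -1.25646047e-02,  2.38516499e+02]), 'orientation': array([ 2.62840786e-05,  9.99999749e-01,  5.33752946e-06, -7.08342357e-04]), 'force': array([ 0.93749392, -0.59128789,  0.39780391]), 'moment': array([-0.02559698, -0.01401529,  0.01281817]), 'grip_width': 1.00188284835609}
scene [ 771.16783475 -404.38095867  752.30741161]
side [143.2334678  602.92963592 537.04393755]
```

View pics/scene.png

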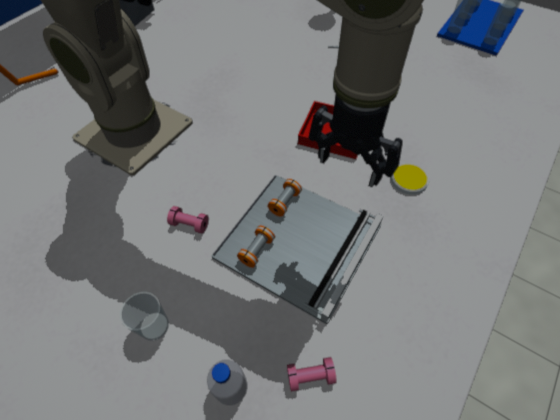

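View pics/side.png

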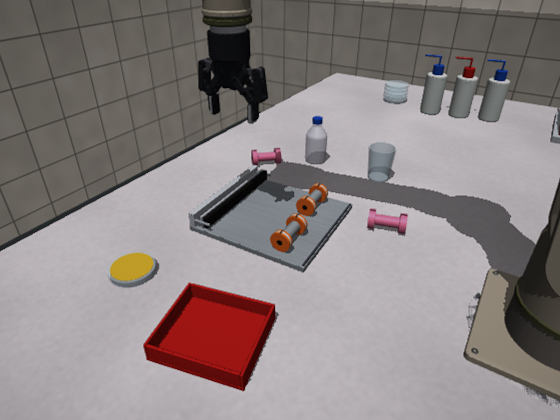

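Scene: orange rollers at (285,197) and (256,246) on the plate. Pink look-alikes, to be left alone, at (188,219) and (311,374). Stop bar runs (362,212)-(313,303), tray at (330,128), dish (410,178), bottle (226,380), beaker (146,315). The side view agrees: orange at (312,200) and (289,233), tray (212,332).

```bash
python3 - <<'E'
from h import *
for n in('scene','side'):
    c=dict(np.load(n+'.npz'));W=pts(c);px=c['pixels'];hsv=cv2.cvtColor(px,cv2.COLOR_RGB2HSV)
    H,S,V=[hsv[...,i].astype(int) for i in range(3)]
    ok=(c['depth']>0)&(W[...,0]>300)&(W[...,0]<1000)
    o=((H>5)&(H<17)&(S>150)&(V>80)&ok&(W[...,2]>5)&(W[...,2]<80)).astype(np.uint8)
    k,l,st,ce=cv2.connectedComponentsWithStats(o)
    for i in range(1,k):
        if st[i,4]>25:
            p=W[l==i];print(n,'orange',st[i,4],ce[i].round(),'med',np.median(p,0).round(1),'min',np.percentile(p,3,0).round(),'max',np.percentile(p,97,0).round())
    r=((H<4)|(H>176))&(S>200)&(V>60)&ok&(W[...,2]<45)
    p=W[r]; top=p[(p[:,2]>30)]
    print('tray rect',cv2.minAreaRect(p[:,:2].astype(np.float32)),np.median(p[:,2]),len(top), cv2.minAreaRect(top[:,:2].astype(np.float32)))
    # plate: z 9..15
    m=(ok&(abs(W[...,2]-12)<3)&(W[...,1]<150)&(W[...,1]>-250)&(W[...,0]>420)&(W[...,0]<800)).astype(np.uint8)
    k,l,st,ce=cv2.connectedComponentsWithStats(m);i=1+st[1:,4].argmax();p=W[l==i]
    print('plate',st[i,4],cv2.minAreaRect(p[:,:2].astype(np.float32)),np.median(p[:,2]))
    b=ok&(V<45)&(W[...,2]>15)&(W[...,2]<60)&(W[...,0]>450)&(W[...,1]<150)&(W[...,1]>-250)
    p=W[b];print('black',len(p),cv2.minAreaRect(p[:,:2].astype(np.float32)),np.percentile(p[:,2],[5,50,95]))
    w=ok&(W[...,2]>40)&(W[...,2]<55)&(W[...,0]>600)&(W[...,1]<150)&(W[...,1]>-200)
    p=W[w];print('wall',len(p),cv2.minAreaRect(p[:,:2].astype(np.float32)) if len(p) else 0)
    y=(H>20)&(H<32)&(S>150)&ok&(W[...,2]<40);print('dish',np.median(W[y],0))
im=np.hstack([cv2.resize(cv2.imread('pics/scene.png')[150:330,190:400],None,fx=2,fy=2,interpolation=3),cv2.resize(cv2.imread('pics/side.png')[150:330,180:370],None,fx=2,fy=2,interpolation=3)])
cv2.imwrite('pics/crop.png',im)
E
```

```text
tray rect ((438.07489013671875, 284.306396484375), (110.23758697509766, 138.06051635742188), 13.70154857635498) 7.800320811705058 86 ((438.07489013671875, 284.306396484375), (110.23758697509766, 138.06051635742188), 13.70154857635498)
plate 8565 ((551.7626953125, -42.88069152832031), (262.4341125488281, 262.4249572753906), 2.660325050354004) 13.089266410916444
black 576 ((570.9401245117188, -45.45464324951172), (182.5688018798828, 245.0074462890625), 2.6808698177337646) [32.68246693 43.84966222 45.93096088]
wall 1674 ((674.374755859375, -37.76969909667969), (45.881690979003906, 259.4833068847656), 2.8147172927856445)
dish [692.53571277 250.88538241  15.99697498]
side orange 113 [318. 192.] med [ 495.9 -144.5   45.1] min [ 483. -149.   18.] max [ 522. -141.   57.]
side orange 230 [305. 207.] med [496.8 -78.4  39.2] min [474. -83.  16.] max [518. -19.  57.]
side orange 134 [297. 223.] med [474.8  -6.6  46.5] min [463. -10.  21.] max [501.  -5.  57.]
side orange 259 [280. 242.] med [478.1  59.5  37.9] min [461.  56.  17.] max [498.  62.  57.]
tray rect ((459.3088073730469, 289.81439208984375), (158.25750732421875, 139.37820434570312), 13.856245994567871) 7.395749476479713 1306 ((459.28192138671875, 289.8128662109375), (158.46197509765625, 139.14158630371094), 13.744841575622559)
plate 4298 ((563.144775390625, -44.77992248535156), (274.8596496582031, 263.380615234375), 2.6330506801605225) 14.083113955117033
black 813 ((583.189697265625, -49.598968505859375), (182.8753662109375, 249.8661346435547), 7.7669997215271) [21.340865   36.74317662 46.26163444]
wall 1083 ((676.4180297851562, -39.67596435546875), (47.156341552734375, 262.575439453125), 2.770156145095825)
dish [691.3724795  253.09495299  16.30333799]
```

View pics/crop.png

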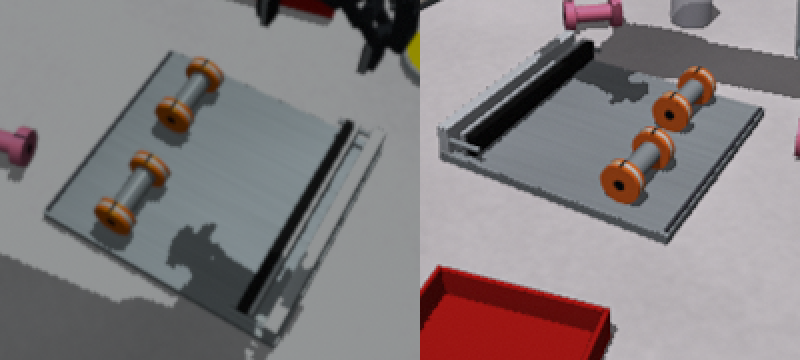

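The crop confirms it: the two orange spools with white bands are on the plate, and the pink ones are off it. Next I go above roller A (about 480, 22) and take a wrist look.

Request:
jog_arm(
  rows=[
    {"x": -40, "y": -10, "z": 0, "az": 0.047, "gripper": 50},
    {"x": -50, "y": -15, "z": 0},
    {"x": -40, "y": -10, "z": 0},
    {"x": 0, "y": 0, "z": 0},
  ],
)

```text
invalid input at $.rows[0]: expected keys gripper, x, y, z, ax, ay, az
```

```bash
cat >> h.py <<'E'
from scipy.spatial.transform import Rotation as Ro
def wcap():
    s=get_state();c=capture('wrist');q=s['orientation'];T=np.eye(4)
    T[:3,:3]=Ro.from_quat([q[1],q[2],q[3],q[0]]).as_matrix();T[:3,3]=s['tool_pos']
    M=T@np.array(c['T_tool_cam']);R=M[:3,:3].T;c['R']=R;c['t']=-R@M[:3,3];return c
def orange(c,mn=25,vmin=40):
    W=pts(c);hsv=cv2.cvtColor(c['pixels'],cv2.COLOR_RGB2HSV).astype(int);H,S,V=[hsv[...,i] for i in range(3)]
    # flanges incl. white band: anything 20..62 high over the plate, coloured seeds
    o=((H>3)&(H<20)&(S>130)&(V>vmin)&(c['depth']>0)&(W[...,2]>20)&(W[...,2]<70)&(W[...,0]>380)&(W[...,0]<720)&(W[...,1]<90)&(W[...,1]>-190)).astype(np.uint8)
    o=cv2.morphologyEx(o,cv2.MORPH_CLOSE,np.ones((3,3)))
    k,l,st,ce=cv2.connectedComponentsWithStats(o)
    for i in range(1,k):
        if st[i,4]>mn:
            p=W[l==i];print(st[i,4],ce[i].round(),'med',np.median(p,0).round(1),'min',np.percentile(p,3,0).round(),'max',np.percentile(p,97,0).round())
E
python3 - <<'E'
from h import *
c=wcap();save(c,'w1');print(get_state()['tool_pos'],get_state()['grip_width']);orange(c)
print('scene');orange(capture('scene'),15)
E
```

```text
[ 6.24736272e+02 -1.21790884e-02  2.38699836e+02] 1.0010292500822002
219 [143. 132.] med [486.   59.1  54.3] min [464.  57.  36.] max [500.  61.  58.]
208 [145. 142.] med [486.7  49.8  54.2] min [465.  48.  36.] max [500.  52.  58.]
298 [152. 194.] med [487.5  -5.7  51.2] min [463. -10.  29.] max [502.  -4.  58.]
174 [154. 204.] med [489.1 -16.2  54.5] min [467. -18.  35.] max [502. -14.  58.]
412 [173. 252.] med [496.8 -77.   40.3] min [479. -81.  22.] max [518. -76.  56.]
28 [190. 261.] med [518.1 -88.   43. ] min [516. -90.  35.] max [520. -86.  48.]
283 [191. 306.] med [ 515.8 -144.2   46.5] min [ 505. -156.   24.] max [ 522. -142.   57.]
scene
114 [293. 186.] med [488.5  49.3  48.5] min [462.  47.  24.] max [500.  60.  58.]
197 [277. 207.] med [485.9 -16.8  46.1] min [465. -19.  23.] max [503.  -6.  57.]
139 [265. 233.] med [507.2 -88.2  50.1] min [482. -91.  26.] max [519. -79.  58.]
192 [247. 258.] med [ 508.  -154.8   47.7] min [ 486. -157.   23.] max [ 523. -143.   58.]
```

View pics/w1.png

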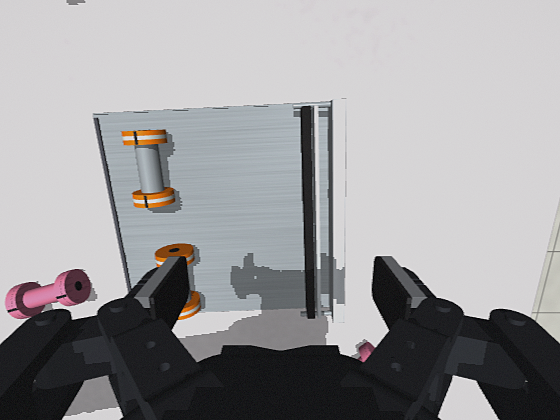

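The wrist view shows both rollers, A at (150,165) and B at (180,280), and the stop at column 308. A's centre is about (482.5, 21.5) and B's (501.5, -117.5).

Request:
jog_arm(
  rows=[
    {"x": -48, "y": 8, "z": -30, "ax": 0, "ay": 0, "az": 0.047, "gripper": 50},
    {"x": -48, "y": 8, "z": -40, "ax": 0, "ay": 0, "az": 0, "gripper": 50},
    {"x": -44, "y": 6, "z": -30, "ax": 0, "ay": 0, "az": 0, "gripper": 50},
    {"x": 0, "y": 0, "z": -20, "ax": 0, "ay": 0, "az": 0, "gripper": 50},
    {"x": 0, "y": 0, "z": 0, "ax": 0, "ay": 0, "az": 0, "gripper": 50},
  ],
)

```text
clock: 0.82
tool_pos: [479.4, 22.3, 114.9]
orientation: [0.0, 1.0, 0.024, -0.001]
force: [0.9, -0.5, 0.4]
grip_width: 0.583
```

Request:
jog_arm(
  rows=[
    {"x": 3, "y": 0, "z": -35, "ax": 0, "ay": 0, "az": 0, "gripper": 50},
    {"x": 0, "y": 0, "z": -30, "ax": 0, "ay": 0, "az": 0, "gripper": 50},
    {"x": 0, "y": 0, "z": -17, "ax": 0, "ay": 0, "az": 0, "gripper": 50},
    {"x": 0, "y": 0, "z": 0, "ax": 0, "ay": 0, "az": 0, "gripper": 50},
  ],
)

```text
clock: 1.32
tool_pos: [487.1, 22.4, 34.9]
orientation: [-0.0, 1.0, 0.024, 0.003]
force: [-0.0, -0.3, -0.6]
grip_width: 0.584
```

```bash
python3 - <<'E'
from h import *
c=wcap();save(c,'w2');orange(c,15)
print('side');orange(capture('side'),15)
print('scene');orange(capture('scene'),15)
E
```

```text
2482 [265. 198.] med [479.2  60.9  49. ] min [460.  57.  23.] max [498.  62.  57.]
1015 [266. 228.] med [480.5  49.9  54.7] min [460.  47.  44.] max [498.  52.  57.]
2275 [267. 330.] med [483.2  -4.7  46.4] min [461.  -7.  25.] max [501.  -3.  56.]
side
136 [319. 190.] med [ 494.4 -145.2   47.9] min [ 483. -156.   25.] max [ 521. -142.   59.]
31 [305. 205.] med [498.8 -78.   44.7] min [489. -81.  25.] max [504. -64.  64.]
47 [289. 220.] med [496.4  -5.9  46.5] min [487.  -8.  31.] max [504.  -4.  56.]
317 [281. 239.] med [476.8  58.9  43.4] min [461.  47.  22.] max [498.  61.  59.]
scene
16 [285. 184.] med [464.2  48.2  43.1] min [461.  46.  32.] max [471.  49.  49.]
199 [277. 207.] med [485.8 -16.8  45. ] min [465. -19.  23.] max [502.  -6.  58.]
165 [265. 233.] med [506.3 -87.6  50.6] min [481. -90.  26.] max [520. -78.  58.]
215 [247. 257.] med [ 505.8 -154.4   48.8] min [ 485. -156.   23.] max [ 522. -143.   58.]
```

View pics/w2.png

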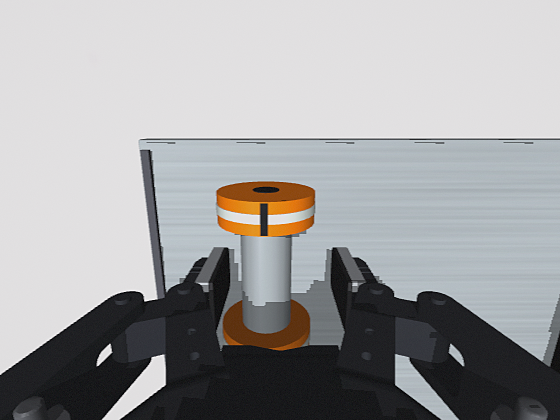

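Request:
jog_arm(
  rows=[
    {"x": 10, "y": 0.5, "z": -2, "ax": 0, "ay": 0, "az": 0, "gripper": 50},
    {"x": 11, "y": 0.5, "z": 0, "ax": 0, "ay": 0, "az": 0, "gripper": 50},
    {"x": 11, "y": 0.5, "z": 0, "ax": 0, "ay": 0, "az": 0, "gripper": 50},
    {"x": 9, "y": 0.4, "z": 0, "ax": 0, "ay": 0, "az": 0, "gripper": 50},
    {"x": 5, "y": 0.2, "z": 0, "ax": 0, "ay": 0, "az": 0, "gripper": 50},
  ],
)

```text
clock: 2.1
tool_pos: [539.1, 24.9, 36.4]
orientation: [-0.0, 1.0, 0.024, 0.006]
force: [-0.8, -0.2, -0.0]
grip_width: 0.587
```

```bash
python3 - <<'E'
from h import *
print(get_state()['tool_pos'],get_state()['force']);orange(wcap(),15)
E
```

```text
[539.10737882  24.8977228   36.36757324] [-0.80657302 -0.17882809 -0.01817192]
2513 [252. 199.] med [525.1  62.7  49.3] min [506.  59.  23.] max [544.  64.  57.]
1055 [252. 228.] med [526.   51.7  54.9] min [507.  49.  45.] max [544.  54.  58.]
2044 [259. 330.] med [533.3  -2.7  47.3] min [510.  -6.  24.] max [547.  -1.  56.]
```

Request:
jog_arm(
  rows=[
    {"x": 0, "y": 0, "z": 40, "ax": 0, "ay": 0, "az": 0, "gripper": 50},
    {"x": 0, "y": 0, "z": 40, "ax": 0, "ay": 0, "az": 0, "gripper": 50},
    {"x": 0, "y": 0, "z": 20, "ax": 0, "ay": 0, "az": 0, "gripper": 50},
    {"x": 0, "y": 0, "z": 0, "ax": 0, "ay": 0, "az": 0, "gripper": 50},
  ],
)

```text
clock: 2.65
tool_pos: [538.2, 24.8, 138.2]
orientation: [-0.0, 1.0, 0.024, 0.005]
force: [-0.1, -0.9, -0.8]
grip_width: 0.586
```

```bash
python3 - <<'E'
from h import *
print(get_state()['tool_pos']);orange(wcap(),15)
print('side');orange(capture('side'),15)
E
```

```text
[538.16488787  24.84199242 138.23274436]
660 [267. 167.] med [527.4  62.3  50.4] min [508.  58.  25.] max [546.  64.  57.]
356 [267. 182.] med [527.7  51.5  54.5] min [509.  49.  44.] max [547.  54.  58.]
726 [267. 249.] med [529.8  -3.4  49.4] min [510.  -7.  25.] max [549.  -2.  57.]
270 [267. 265.] med [530.1 -14.5  54.7] min [511. -17.  43.] max [549. -12.  58.]
881 [235. 324.] med [504.3 -76.7  43.7] min [490. -81.  21.] max [518. -76.  57.]
68 [244. 340.] med [513.6 -87.6  50.7] min [504. -90.  41.] max [519. -86.  56.]
side
153 [319. 190.] med [ 494.9 -145.1   48.3] min [ 483. -157.   24.] max [ 522. -141.   59.]
266 [306. 205.] med [496.5 -79.1  42.1] min [480. -91.  22.] max [518. -76.  59.]
196 [277. 215.] med [523.3  -5.5  48.2] min [511. -17.  24.] max [551.  -2.  59.]
305 [260. 232.] med [525.5  61.1  41.5] min [509.  49.  22.] max [547.  63.  58.]
```

A stayed put, so it looks sound. Now the same test on B.

Request:
jog_arm(
  rows=[
    {"x": -13, "y": -48, "z": 0, "ax": 0, "ay": 0, "az": 0, "gripper": 50},
    {"x": -12, "y": -48, "z": 0, "ax": 0, "ay": 0, "az": 0, "gripper": 50},
    {"x": -11, "y": -44, "z": -10, "ax": 0, "ay": 0, "az": 0, "gripper": 50},
    {"x": 0, "y": 0, "z": -10, "ax": 0, "ay": 0, "az": 0, "gripper": 50},
    {"x": 0, "y": 0, "z": 0, "ax": 0, "ay": 0, "az": 0, "gripper": 50},
  ],
)

```text
clock: 3.38
tool_pos: [496.2, -117.6, 109.3]
orientation: [-0.001, 1.0, 0.025, -0.002]
force: [0.1, 0.4, 0.1]
grip_width: 0.582
```

```bash
python3 - <<'E'
from h import *
print(get_state()['tool_pos']);orange(wcap(),15)
E
```

```text
[ 496.17982622 -117.55080858  109.26016367]
634 [346.  45.] med [525.2  -5.4  54.2] min [509.  -8.  42.] max [547.  -3.  57.]
1194 [344.  67.] med [528.5 -16.2  49.8] min [509. -18.  22.] max [548. -12.  57.]
824 [287. 170.] med [497.2 -77.6  50. ] min [479. -82.  23.] max [517. -76.  57.]
441 [287. 187.] med [497.  -88.3  54.2] min [479. -91.  44.] max [518. -86.  57.]
974 [286. 263.] med [ 500.3 -143.2   48.8] min [ 481. -147.   25.] max [ 521. -142.   57.]
164 [271. 281.] med [ 491.  -154.7   54.6] min [ 481. -157.   44.] max [ 500. -152.   58.]
156 [301. 281.] med [ 511.  -153.9   54.6] min [ 503. -156.   44.] max [ 521. -152.   58.]
```

Request:
jog_arm(
  rows=[
    {"x": 4, "y": 0, "z": -35, "ax": 0, "ay": 0, "az": 0, "gripper": 50},
    {"x": 0, "y": 0, "z": -26, "ax": 0, "ay": 0, "az": 0, "gripper": 50},
    {"x": 0, "y": 0, "z": -14, "ax": 0, "ay": 0, "az": 0, "gripper": 50},
    {"x": 0, "y": 0, "z": 0, "ax": 0, "ay": 0, "az": 0, "gripper": 50},
  ],
)

```text
clock: 3.92
tool_pos: [502.6, -113.4, 33.6]
orientation: [-0.001, 1.0, 0.028, -0.0]
force: [0.6, -0.7, -0.1]
grip_width: 0.582
```

Request:
jog_arm(
  rows=[
    {"x": 10, "y": -1, "z": -1, "ax": 0, "ay": 0, "az": 0, "gripper": 50},
    {"x": 11, "y": -1, "z": 0, "ax": 0, "ay": 0, "az": 0, "gripper": 50},
    {"x": 11, "y": 0, "z": 0, "ax": 0, "ay": 0, "az": 0, "gripper": 50},
    {"x": 10, "y": 0.4, "z": 0, "ax": 0, "ay": 0, "az": 0, "gripper": 50},
    {"x": 5, "y": 0.2, "z": 0, "ax": 0, "ay": 0, "az": 0, "gripper": 50},
  ],
)

```text
clock: 4.55
tool_pos: [554.8, -114.8, 35.4]
orientation: [-0.001, 1.0, 0.028, 0.002]
force: [-1.7, 0.6, 1.9]
grip_width: 0.585
```

```bash
python3 - <<'E'
from h import *
print(get_state()['tool_pos'],get_state()['force']);orange(wcap(),15)
E
```

```text
[ 554.83736863 -114.80914862   35.41969837] [-1.6698254   0.62854441  1.87166157]
18 [176.   1.] med [511.3  -7.6  47. ] min [510.  -8.  44.] max [514.  -7.  51.]
109 [282.   3.] med [549.2  -5.5  44.6] min [545.  -7.  39.] max [551.  -3.  51.]
3799 [231.  30.] med [531.8 -16.1  48.6] min [512. -17.  23.] max [550. -12.  57.]
2486 [251. 194.] med [540.2 -75.2  49.6] min [521. -79.  22.] max [559. -74.  57.]
1078 [251. 223.] med [541.6 -86.1  54.9] min [522. -89.  44.] max [560. -84.  58.]
2125 [259. 329.] med [ 548.9 -140.6   48.2] min [ 527. -144.   25.] max [ 562. -139.   56.]
18 [293. 345.] med [ 562.9 -151.4   43.1] min [ 561. -153.   40.] max [ 564. -150.   47.]
```

B moved about 43 mm against roughly 2 N. I lift off to see whether it rocks back.

Request:
jog_arm(
  rows=[
    {"x": 0, "y": 0, "z": 40, "ax": 0, "ay": 0, "az": 0, "gripper": 50},
    {"x": 0, "y": 0, "z": 40, "ax": 0, "ay": 0, "az": 0, "gripper": 50},
    {"x": 0, "y": 0, "z": 20, "ax": 0, "ay": 0, "az": 0, "gripper": 50},
    {"x": 0, "y": 0, "z": 0, "ax": 0, "ay": 0, "az": 0, "gripper": 50},
    {"x": -20, "y": 0, "z": 0, "ax": 0, "ay": 0, "az": 0, "gripper": 50},
  ],
)

```text
clock: 5.22
tool_pos: [535.2, -114.2, 136.9]
orientation: [-0.001, 1.0, 0.029, 0.002]
force: [-0.2, -0.0, -1.6]
grip_width: 0.582
```

```bash
python3 - <<'E'
from h import *
print(get_state()['tool_pos']);orange(wcap(),15)
E
```

```text
[ 535.19853914 -114.20310452  136.85193193]
216 [264.  58.] med [518.4  -5.7  54. ] min [509.  -8.  43.] max [526.  -3.  57.]
223 [298.  58.] med [540.3  -4.8  53.8] min [532.  -7.  43.] max [550.  -2.  57.]
791 [281.  76.] med [529.3 -16.1  50.3] min [511. -17.  24.] max [549. -12.  57.]
666 [260. 166.] med [518.1 -76.7  50.6] min [498. -81.  26.] max [537. -75.  57.]
368 [260. 181.] med [519.1 -87.3  54.8] min [500. -90.  44.] max [538. -85.  58.]
732 [260. 250.] med [ 521.4 -142.4   50.1] min [ 501. -146.   25.] max [ 540. -141.   58.]
268 [260. 265.] med [ 521.7 -153.3   55. ] min [ 503. -156.   44.] max [ 540. -151.   58.]
```

Request:
jog_arm(
  rows=[
    {"x": -15, "y": 0, "z": 0, "ax": 0, "ay": 0, "az": 0, "gripper": 60},
    {"x": 0, "y": 0, "z": 0, "ax": 0, "ay": 0, "az": 0, "gripper": 60},
    {"x": 0, "y": 0, "z": 0, "ax": 0, "ay": 0, "az": 0, "gripper": 60},
    {"x": 0, "y": 0, "z": 0, "ax": 0, "ay": 0, "az": 0, "gripper": 60},
    {"x": 0, "y": 0, "z": 0, "ax": 0, "ay": 0, "az": 0, "gripper": 60},
  ],
)

```text
clock: 5.9
tool_pos: [517.4, -114.4, 133.7]
orientation: [-0.001, 1.0, 0.029, -0.001]
force: [-0.2, -0.6, 0.3]
grip_width: 0.703
```

```bash
python3 - <<'E'
from h import *
print(get_state()['tool_pos']);orange(wcap(),15)
E
```

```text
[ 517.44657772 -114.40231651  133.69473363]
461 [308.  59.] med [529.1  -5.5  54.1] min [509.  -8.  43.] max [548.  -3.  57.]
838 [307.  77.] med [529.3 -16.1  50.9] min [510. -18.  23.] max [549. -12.  57.]
675 [272. 168.] med [508.4 -77.1  50.1] min [490. -81.  23.] max [528. -76.  57.]
363 [271. 183.] med [508.3 -87.8  55.1] min [490. -90.  44.] max [528. -85.  58.]
754 [271. 252.] med [ 511.2 -142.8   49.2] min [ 492. -147.   25.] max [ 531. -141.   58.]
267 [270. 268.] med [ 511.3 -153.7   55.2] min [ 493. -156.   44.] max [ 531. -151.   58.]
```

B rolls back from 544 to about 511, so B is the bad one. I let it settle.

Request:
jog_arm(
  rows=[
    {"x": 0, "y": 0, "z": 0, "ax": 0, "ay": 0, "az": 0, "gripper": 60},
    {"x": 0, "y": 0, "z": 0, "ax": 0, "ay": 0, "az": 0, "gripper": 60},
    {"x": 0, "y": 0, "z": 0, "ax": 0, "ay": 0, "az": 0, "gripper": 60},
    {"x": 0, "y": 0, "z": 0, "ax": 0, "ay": 0, "az": 0, "gripper": 60},
    {"x": -6, "y": -2, "z": 0, "ax": 0, "ay": 0, "az": 0, "gripper": 60},
  ],
)

```text
clock: 6.58
tool_pos: [511.6, -116.2, 133.7]
orientation: [-0.001, 1.0, 0.029, -0.001]
force: [0.2, -0.6, 0.4]
grip_width: 0.706
```

```bash
python3 - <<'E'
from h import *
print(get_state()['tool_pos']);orange(wcap(),15)
E
```

```text
[ 511.63647512 -116.2493627   133.72544491]
488 [317.  56.] med [528.8  -5.4  54.4] min [509.  -8.  43.] max [548.  -3.  57.]
909 [316.  75.] med [528.6 -16.2  50.1] min [510. -18.  22.] max [549. -12.  57.]
668 [266. 166.] med [499.2 -77.6  50.2] min [479. -82.  23.] max [518. -76.  57.]
361 [266. 181.] med [500.2 -88.4  54.6] min [479. -91.  43.] max [518. -86.  58.]
759 [266. 250.] med [ 502.1 -143.3   49.8] min [ 482. -147.   25.] max [ 521. -142.   58.]
275 [265. 266.] med [ 501.7 -154.2   54.8] min [ 483. -157.   45.] max [ 520. -152.   58.]
```

Request:
jog_arm(
  rows=[
    {"x": 0, "y": 0, "z": 0, "ax": 0, "ay": 0, "az": 0, "gripper": 60},
    {"x": 0, "y": 0, "z": 0, "ax": 0, "ay": 0, "az": 0, "gripper": 60},
  ],
)

```text
clock: 6.88
tool_pos: [510.4, -117.1, 133.8]
orientation: [-0.001, 1.0, 0.028, -0.001]
force: [1.2, -0.4, 0.6]
grip_width: 0.699
```

```bash
python3 - <<'E'
from h import *
print(get_state()['tool_pos']);orange(wcap(),15)
E
```

```text
[ 510.37413557 -117.05917052  133.76207212]
500 [318.  55.] med [528.   -5.4  54.3] min [509.  -8.  43.] max [548.  -3.  58.]
929 [318.  73.] med [529.1 -16.2  49.9] min [510. -18.  23.] max [549. -12.  57.]
666 [266. 165.] med [498.4 -77.7  50.1] min [478. -82.  23.] max [517. -76.  57.]
361 [267. 180.] med [499.6 -88.3  54.6] min [479. -91.  44.] max [517. -86.  58.]
757 [267. 249.] med [ 501.  -143.4   49.6] min [ 481. -147.   25.] max [ 520. -142.   58.]
276 [266. 265.] med [ 501.7 -154.2   54.8] min [ 482. -157.   45.] max [ 520. -151.   58.]
```

Request:
jog_arm(
  rows=[
    {"x": -11, "y": 0, "z": -35, "ax": 0, "ay": 0, "az": 0, "gripper": 60},
    {"x": -1, "y": -1, "z": -35, "ax": 0, "ay": 0, "az": 0, "gripper": 60},
    {"x": -1, "y": -1, "z": -28, "ax": 0, "ay": 0, "az": 0, "gripper": 60},
    {"x": 0, "y": 0, "z": -8, "ax": 0, "ay": 0, "az": 0, "gripper": 60},
    {"x": 0, "y": 0, "z": 0, "ax": 0, "ay": 0, "az": 0, "gripper": 60},
  ],
)

```text
clock: 7.55
tool_pos: [498.5, -119.0, 26.5]
orientation: [-0.001, 1.0, 0.028, 0.001]
force: [0.1, -0.2, 0.6]
grip_width: 0.7
```

Request:
jog_arm(
  force=40,
  rows=[
    {"x": 1, "y": 1.5, "z": -1, "ax": 0, "ay": 0, "az": 0, "gripper": 15},
    {"x": 0, "y": 0, "z": 0, "ax": 0, "ay": 0, "az": 0, "gripper": 15},
    {"x": 0, "y": 0, "z": 0, "ax": 0, "ay": 0, "az": 0, "gripper": 15},
    {"x": 0, "y": 0, "z": 0, "ax": 0, "ay": 0, "az": 0, "gripper": 15},
    {"x": 0, "y": 0, "z": 0, "ax": 0, "ay": 0, "az": 0, "gripper": 15},
  ],
)

```text
clock: 8.18
tool_pos: [500.9, -117.4, 27.8]
orientation: [-0.001, 1.0, 0.029, 0.002]
force: [0.4, 0.2, -4.0]
grip_width: 0.269
```

Request:
jog_arm(
  rows=[
    {"x": 0, "y": 0, "z": 30, "ax": 0, "ay": 0, "az": 0, "gripper": 15},
    {"x": 0, "y": 0, "z": 40, "ax": 0, "ay": 0, "az": 0, "gripper": 15},
    {"x": 0, "y": 10, "z": 40, "ax": 0, "ay": 0, "az": 0, "gripper": 15},
    {"x": -5, "y": 40, "z": 0, "ax": 0, "ay": 0, "az": 0.06, "gripper": 15},
    {"x": -5, "y": 50, "z": 0, "ax": 0, "ay": 0, "az": 0.06, "gripper": 15},
  ],
)

```text
clock: 8.8
tool_pos: [489.3, -19.0, 140.6]
orientation: [-0.0, 0.996, 0.086, 0.002]
force: [0.3, 1.0, -3.3]
grip_width: 0.264
```

Request:
jog_arm(
  rows=[
    {"x": -5, "y": 55, "z": 0, "ax": 0, "ay": 0, "az": 0.06, "gripper": 15},
    {"x": -6, "y": 55, "z": 0, "ax": 0, "ay": 0, "az": 0, "gripper": 15},
    {"x": -6, "y": 55, "z": 0, "ax": 0, "ay": 0, "az": 0, "gripper": 15},
    {"x": -6, "y": 50, "z": 0, "ax": 0, "ay": 0, "az": 0, "gripper": 15},
    {"x": -6, "y": 45, "z": 0, "ax": 0, "ay": 0, "az": 0, "gripper": 15},
  ],
)

```text
clock: 9.43
tool_pos: [458.0, 248.5, 141.2]
orientation: [-0.0, 0.993, 0.116, 0.002]
force: [0.1, -0.5, -3.4]
grip_width: 0.264
```

Request:
jog_arm(
  rows=[
    {"x": 1, "y": 25, "z": -20, "ax": 0, "ay": 0, "az": 0, "gripper": 15},
    {"x": 0, "y": 10, "z": -30, "ax": 0, "ay": 0, "az": 0, "gripper": 15},
    {"x": 0, "y": 0, "z": -20, "ax": 0, "ay": 0, "az": 0, "gripper": 15},
    {"x": 0, "y": 0, "z": 0, "ax": 0, "ay": 0, "az": 0, "gripper": 15},
  ],
)

```text
clock: 9.93
tool_pos: [456.8, 289.3, 69.2]
orientation: [-0.001, 0.993, 0.12, 0.002]
force: [0.2, -0.9, -3.0]
grip_width: 0.264
```

```bash
python3 - <<'E'
from h import *
print(get_state()['tool_pos'],get_state()['force']);c=wcap();s=capture('side')
a=np.vstack([c['pixels'][:,:],s['pixels'][150:420]])
cv2.imwrite('pics/t1.png',cv2.resize(a[...,::-1],None,fx=.85,fy=.85))
E
```

```text
[456.75100271 289.34638991  69.20070654] [ 0.19594605 -0.88761122 -3.01623708]
```

View pics/t1.png

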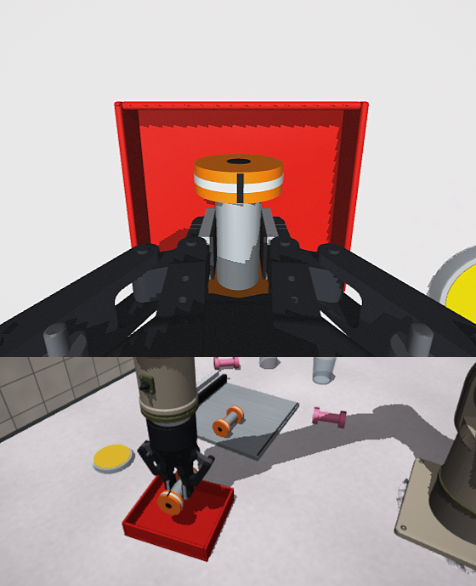

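The roller is held over the tray, centred, with its mark on top. I lower it slowly.

Request:
jog_arm(
  rows=[
    {"x": 0, "y": 0, "z": -20, "ax": 0, "ay": 0, "az": 0, "gripper": 15},
    {"x": 0, "y": 0, "z": -18, "ax": 0, "ay": 0, "az": 0, "gripper": 15},
    {"x": 0, "y": 0, "z": -5, "ax": 0, "ay": 0, "az": 0, "gripper": 15},
    {"x": 0, "y": 0, "z": 0, "ax": 0, "ay": 0, "az": 0, "gripper": 15},
  ],
)

```text
clock: 10.52
tool_pos: [460.5, 290.3, 30.4]
orientation: [-0.003, 0.993, 0.119, 0.006]
force: [0.0, 0.6, -2.4]
grip_width: 0.266
```

Request:
jog_arm(
  rows=[
    {"x": 0, "y": 0, "z": -5, "ax": 0, "ay": 0, "az": 0, "gripper": 15},
    {"x": 0, "y": 0, "z": -2, "ax": 0, "ay": 0, "az": 0, "gripper": 15},
    {"x": 0, "y": 0, "z": 0, "ax": 0, "ay": 0, "az": 0, "gripper": 15},
  ],
)

```text
clock: 10.9
tool_pos: [461.2, 290.7, 24.2]
orientation: [-0.003, 0.993, 0.119, 0.007]
force: [-0.1, -0.5, -3.1]
grip_width: 0.262
```

Request:
jog_arm(
  rows=[
    {"x": 0, "y": 0, "z": -2, "ax": 0, "ay": 0, "az": 0, "gripper": 15},
    {"x": 0, "y": 0, "z": -1, "ax": 0, "ay": 0, "az": 0, "gripper": 15},
    {"x": 0, "y": 0, "z": 0, "ax": 0, "ay": 0, "az": 0, "gripper": 15},
  ],
)

```text
clock: 11.28
tool_pos: [461.3, 290.9, 21.2]
orientation: [-0.003, 0.993, 0.119, 0.007]
force: [0.6, 0.5, -2.7]
grip_width: 0.263
```

Request:
jog_arm(
  rows=[
    {"x": 0, "y": 0, "z": -1.5, "ax": 0, "ay": 0, "az": 0, "gripper": 15},
    {"x": 0, "y": 0, "z": 0, "ax": 0, "ay": 0, "az": 0, "gripper": 15},
  ],
)

```text
clock: 11.52
tool_pos: [461.6, 291.1, 20.7]
orientation: [-0.003, 0.993, 0.119, 0.008]
force: [-0.7, -0.5, -3.3]
grip_width: 0.264
```

Request:
jog_arm(
  rows=[
    {"x": 0, "y": 0, "z": -3, "ax": 0, "ay": 0, "az": 0, "gripper": 15},
    {"x": 0, "y": 0, "z": 0, "ax": 0, "ay": 0, "az": 0, "gripper": 15},
  ],
)

```text
clock: 11.78
tool_pos: [462.1, 291.4, 20.9]
orientation: [-0.003, 0.993, 0.118, 0.008]
force: [-0.3, -0.5, -3.5]
grip_width: 0.265
```

```bash
python3 - <<'E'
from h import *
s=get_state();print(s['joint_pos'].round(3),s['tool_pos'],s['force'])
c=wcap();W=pts(c);save(c,'t2')
hsv=cv2.cvtColor(c['pixels'],cv2.COLOR_RGB2HSV).astype(int);H,S,V=[hsv[...,i] for i in range(3)]
o=(H>5)&(H<20)&(S>130)&(V>40)&(c['depth']>0)&(W[...,2]<70)&(np.abs(W[...,0]-460)<100)
o[:, 420:]=0
print(np.percentile(W[o],[1,5,50,95,99],axis=0).round(1))
E
```

```text
[-0.377  0.402 -0.315  1.884  0.165  0.863 -0.537] [462.13183852 291.35618027  20.88543558] [-0.27736089 -0.53860824 -3.53516307]
[[432.9 263.4   8. ]
 [436.  264.7  16.5]
 [456.  326.7  42.8]
 [477.2 334.2  50.3]
 [481.4 335.3  51.2]]
```

View pics/t2.png

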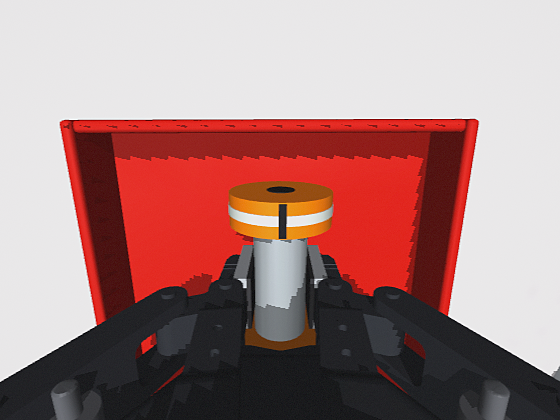

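Request:
jog_arm(
  rows=[
    {"x": -1, "y": -1, "z": -3, "ax": 0, "ay": 0, "az": 0, "gripper": 15},
    {"x": -1, "y": -1, "z": -3, "ax": 0, "ay": 0, "az": 0, "gripper": 15},
  ],
)

```text
clock: 12.08
tool_pos: [462.5, 291.6, 20.1]
orientation: [-0.004, 0.993, 0.118, 0.011]
force: [-12.1, -7.3, 41.0]
grip_width: 0.269
```

Request:
jog_arm(
  rows=[
    {"x": 0, "y": 0, "z": 0.3, "ax": 0, "ay": 0, "az": 0, "gripper": 15},
    {"x": 0, "y": 0, "z": 0, "ax": 0, "ay": 0, "az": 0, "gripper": 15},
  ],
)

```text
clock: 12.32
tool_pos: [462.8, 291.9, 20.9]
orientation: [-0.004, 0.993, 0.119, 0.012]
force: [-0.4, 0.4, -2.7]
grip_width: 0.268
```

Request:
jog_arm(
  rows=[
    {"x": 0, "y": 0, "z": -0.8, "ax": 0, "ay": 0, "az": 0, "gripper": 26},
    {"x": 0, "y": 0, "z": 0, "ax": 0, "ay": 0, "az": 0, "gripper": 45},
    {"x": 0, "y": 0, "z": 0, "ax": 0, "ay": 0, "az": 0, "gripper": 45},
    {"x": 0, "y": 0, "z": 30, "ax": 0, "ay": 0, "az": 0, "gripper": 45},
    {"x": 0, "y": 0, "z": 50, "ax": 0, "ay": 0, "az": 0, "gripper": 50},
  ],
)

```text
clock: 12.95
tool_pos: [460.6, 290.4, 97.4]
orientation: [-0.003, 0.993, 0.119, 0.008]
force: [0.9, 1.0, 0.1]
grip_width: 0.586
```

Request:
jog_arm(
  rows=[
    {"x": 5, "y": -40, "z": 30, "ax": 0.02, "ay": 0, "az": -0.05, "gripper": 50},
    {"x": 8, "y": -50, "z": 0, "ax": 0, "ay": 0, "az": -0.07, "gripper": 50},
    {"x": 8, "y": -50, "z": 0, "ax": 0, "ay": 0, "az": -0.07, "gripper": 50},
    {"x": 8, "y": -50, "z": 0, "ax": 0, "ay": 0, "az": 0, "gripper": 50},
    {"x": 0, "y": 0, "z": 0, "ax": 0, "ay": 0, "az": 0, "gripper": 50},
  ],
)

```text
clock: 13.58
tool_pos: [492.0, 96.6, 133.5]
orientation: [-0.014, 1.0, 0.021, 0.015]
force: [0.2, 0.9, -0.0]
grip_width: 0.585
```

```bash
python3 - <<'E'
from h import *
s=get_state();print(s['tool_pos'],s['orientation'].round(4));orange(wcap(),15)
s=capture('side');cv2.imwrite('pics/s3.png',cv2.resize(s['pixels'][150:420,:420,::-1],None,fx=1.6,fy=1.6))
E
```

```text
[491.99630894  96.63657149 133.51925623] [-0.0141  0.9996  0.0215  0.0152]
785 [312. 261.] med [520.4  62.6  44.8] min [507.  58.  21.] max [536.  64.  58.]
217 [311. 280.] med [519.6  51.3  55.8] min [507.  49.  43.] max [533.  54.  58.]
800 [315. 334.] med [526.   -3.2  46.9] min [509.  -7.  24.] max [549.  -2.  57.]
18 [293. 345.] med [509.7 -13.7  45.1] min [508. -16.  42.] max [512. -12.  49.]
```

View pics/s3.png

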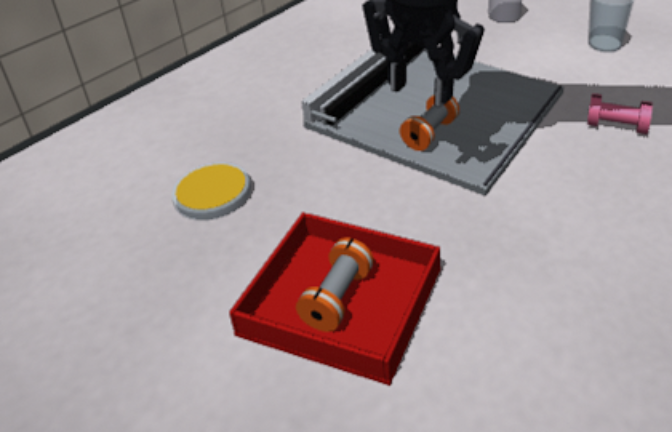

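The bad roller lies in the tray at (335,285), mark up. Now back over A.

Request:
jog_arm(
  rows=[
    {"x": 18, "y": -36, "z": 0, "ax": -0.028, "ay": 0.03, "az": 0.004, "gripper": 50},
    {"x": 16, "y": -33, "z": 0, "ax": 0, "ay": 0, "az": 0, "gripper": 50},
    {"x": 0, "y": 0, "z": 0, "ax": 0, "ay": 0, "az": 0, "gripper": 50},
  ],
)

```text
clock: 14.05
tool_pos: [526.0, 35.5, 133.6]
orientation: [-0.002, 1.0, 0.03, -0.001]
force: [0.1, -0.2, 0.3]
grip_width: 0.586
```

```bash
python3 - <<'E'
from h import *
s=get_state();print(s['tool_pos'],s['orientation'].round(4));c=wcap();orange(c,15)
W=pts(c);d=c['depth']>0
V=c['pixels'].max(-1)
# rubber/wall profile along plate x, at y near 20 and -60
for y in(60,20,-20):
    x=d&(abs(W[...,1]-y)<6)&(W[...,0]>600)&(W[...,2]>16)&(W[...,2]<60)
    bk=x&(V<60);print(y,'high',np.percentile(W[x][:,0],[1,5,95,99]).round(1) if x.any() else None,'black',np.percentile(W[bk],[2,50,98],axis=0).round(1).tolist() if bk.any() else None)
E
```

```text
[526.04884262  35.50986339 133.5713017 ] [-1.600e-03  9.995e-01  3.050e-02 -6.000e-04]
757 [284. 183.] med [526.5  62.5  49.4] min [508.  58.  23.] max [546.  64.  58.]
363 [284. 199.] med [527.1  51.5  54.6] min [508.  49.  44.] max [547.  54.  58.]
790 [282. 265.] med [529.1  -3.4  49.2] min [510.  -7.  25.] max [549.  -2.  58.]
273 [281. 281.] med [529.2 -14.4  55.1] min [511. -17.  44.] max [548. -12.  58.]
60 high [645.3 645.7 687.9 690.3] black [[645.3, 54.2, 22.1], [646.4, 60.0, 42.2], [655.8, 65.7, 45.1]]
20 high [647.3 647.6 689.6 691.9] black [[647.2, 14.2, 21.6], [648.2, 20.0, 42.6], [657.1, 25.8, 45.2]]
-20 high [649.  649.3 691.9 694.1] black [[649.0, -25.1, 21.8], [649.9, -18.4, 38.4], [658.6, -14.2, 45.1]]
```

Request:
jog_arm(
  rows=[
    {"x": -18, "y": -7, "z": 0, "ax": 0, "ay": 0, "az": -0.013, "gripper": 0},
    {"x": -16, "y": -7, "z": 0, "ax": 0, "ay": 0, "az": 0, "gripper": 0},
    {"x": 0, "y": 0, "z": -20, "ax": 0, "ay": 0, "az": 0, "gripper": 0},
    {"x": 0, "y": 0, "z": -10, "ax": 0, "ay": 0, "az": 0, "gripper": 0},
    {"x": 0, "y": 0, "z": 0, "ax": 0, "ay": 0, "az": 0, "gripper": 0},
  ],
)

```text
clock: 14.72
tool_pos: [489.1, 32.9, 102.9]
orientation: [-0.003, 0.999, 0.031, -0.001]
force: [0.5, -0.7, -0.1]
grip_width: 0.0
```

Request:
jog_arm(
  rows=[
    {"x": 1, "y": -10, "z": -25, "ax": 0, "ay": 0, "az": -0.015, "gripper": 0},
    {"x": 1, "y": -4, "z": -25, "ax": 0, "ay": 0, "az": 0, "gripper": 0},
    {"x": 0, "y": 0, "z": -18, "ax": 0, "ay": 0, "az": 0, "gripper": 0},
    {"x": 0, "y": 0, "z": -3, "ax": 0, "ay": 0, "az": 0, "gripper": 0},
    {"x": 0, "y": 0, "z": 0, "ax": 0, "ay": 0, "az": 0, "gripper": 0},
  ],
)

```text
clock: 15.35
tool_pos: [493.8, 22.0, 33.3]
orientation: [-0.004, 1.0, 0.026, 0.002]
force: [-0.6, 1.0, 1.1]
grip_width: 0.001
```

```bash
python3 - <<'E'
from h import *
s=get_state();print(s['tool_pos'],s['orientation'].round(4));c=wcap();orange(c,15);save(c,'w5')
E
```

```text
[493.84731883  21.96233499  33.32695003] [-0.0042  0.9997  0.0258  0.0016]
2561 [362. 198.] med [524.2  62.7  49.5] min [506.  58.  23.] max [545.  64.  57.]
1135 [360. 227.] med [522.5  51.7  54.7] min [506.  49.  42.] max [543.  54.  58.]
258 [382. 341.] med [540.3  -2.4  50.8] min [537.  -6.  45.] max [545.  -1.  55.]
```

View pics/w5.png

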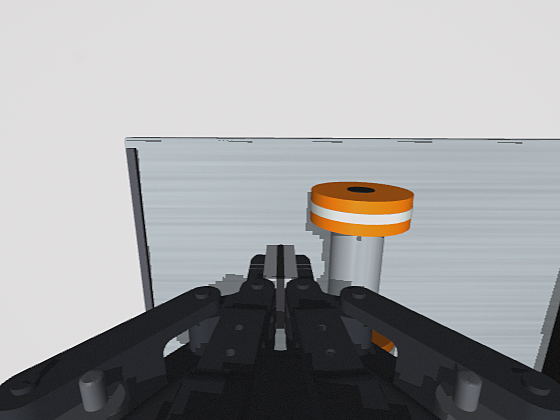

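Request:
jog_arm(
  rows=[
    {"x": 8, "y": 0.4, "z": -1, "ax": 0, "ay": 0, "az": 0, "gripper": 0},
    {"x": 10, "y": 0.5, "z": 0, "ax": 0, "ay": 0, "az": 0, "gripper": 0},
    {"x": 10, "y": 0.5, "z": 0, "ax": 0, "ay": 0, "az": 0, "gripper": 0},
    {"x": 10, "y": 0.5, "z": 0, "ax": 0, "ay": 0, "az": 0, "gripper": 0},
    {"x": 10, "y": 0.5, "z": 0, "ax": 0, "ay": 0, "az": 0, "gripper": 0},
  ],
)

```text
clock: 16.02
tool_pos: [546.6, 24.8, 34.4]
orientation: [-0.004, 1.0, 0.026, 0.003]
force: [-0.6, -0.0, 0.7]
grip_width: -0.0
```

```bash
python3 - <<'E'
from h import *
s=get_state();print(s['tool_pos'],s['force']);c=wcap();orange(c,15)
E
```

```text
[546.61324047  24.76557655  34.38602171] [-0.61641439 -0.01300217  0.67909399]
2518 [338. 199.] med [567.4  64.4  49.5] min [549.  60.  23.] max [587.  66.  57.]
1100 [336. 228.] med [566.3  53.4  54.9] min [549.  51.  43.] max [586.  56.  58.]
20 [372. 335.] med [590.8  -1.2  45.2] min [590.  -5.  42.] max [593.   0.  48.]
```

Request:
jog_arm(
  rows=[
    {"x": 10, "y": 0.5, "z": -1, "ax": 0, "ay": 0, "az": 0, "gripper": 0},
    {"x": 10, "y": 0.5, "z": 0, "ax": 0, "ay": 0, "az": 0, "gripper": 0},
    {"x": 10, "y": 0.5, "z": 0, "ax": 0, "ay": 0, "az": 0, "gripper": 0},
    {"x": 8, "y": 0.4, "z": 0, "ax": 0, "ay": 0, "az": 0, "gripper": 0},
    {"x": 4, "y": 0.2, "z": 0, "ax": 0, "ay": 0, "az": 0, "gripper": 0},
  ],
)

```text
clock: 16.7
tool_pos: [592.7, 27.1, 33.1]
orientation: [-0.004, 1.0, 0.026, 0.004]
force: [0.2, -0.5, 0.0]
grip_width: -0.002
```

```bash
python3 - <<'E'
from h import *
s=get_state();print(s['tool_pos'],s['force']);c=wcap();orange(c,15)
E
```

```text
[592.67013563  27.10959709  33.10329625] [ 0.15386703 -0.53907329  0.01069205]
2541 [348. 201.] med [617.   66.5  48.7] min [599.  62.  23.] max [639.  68.  57.]
1077 [346. 230.] med [615.3  55.3  54.4] min [599.  53.  40.] max [638.  58.  58.]
142 [377. 338.] med [638.1   1.5  47.2] min [636.  -3.  41.] max [642.   2.  51.]
```

Request:
jog_arm(
  rows=[
    {"x": 3, "y": 0, "z": 0, "ax": 0, "ay": 0, "az": 0, "gripper": 0},
    {"x": 2, "y": 0, "z": 0, "ax": 0, "ay": 0, "az": 0, "gripper": 0},
    {"x": 1, "y": 0, "z": 0, "ax": 0, "ay": 0, "az": 0, "gripper": 0},
  ],
)

```text
clock: 17.12
tool_pos: [598.9, 27.1, 33.1]
orientation: [-0.004, 1.0, 0.026, 0.004]
force: [-0.2, 0.6, -0.5]
grip_width: 0.001
```

Request:
jog_arm(
  rows=[
    {"x": 1, "y": 0, "z": 0, "ax": 0, "ay": 0, "az": 0, "gripper": 0},
    {"x": 1, "y": 0, "z": 0, "ax": 0, "ay": 0, "az": 0, "gripper": 0},
  ],
)

```text
clock: 17.38
tool_pos: [600.9, 27.1, 33.1]
orientation: [-0.004, 1.0, 0.026, 0.004]
force: [0.2, -0.1, 0.2]
grip_width: 0.003
```

Request:
jog_arm(
  rows=[
    {"x": 1, "y": 0, "z": 0, "ax": 0, "ay": 0, "az": 0, "gripper": 0},
    {"x": 1, "y": 0, "z": 0, "ax": 0, "ay": 0, "az": 0, "gripper": 0},
  ],
)

```text
clock: 17.62
tool_pos: [602.0, 27.1, 33.1]
orientation: [-0.004, 1.0, 0.026, 0.003]
force: [-5.5, -0.8, 6.2]
grip_width: 0.003
```

Request:
jog_arm(
  rows=[
    {"x": 1, "y": 0, "z": 0, "ax": 0, "ay": 0, "az": 0, "gripper": 0},
  ],
)

```text
clock: 17.75
tool_pos: [602.1, 27.1, 33.1]
orientation: [-0.004, 1.0, 0.026, 0.002]
force: [-7.8, -0.3, 6.9]
grip_width: -0.008
```

Request:
jog_arm(
  rows=[
    {"x": 1.6, "y": 0, "z": 0, "ax": 0, "ay": 0, "az": 0, "gripper": 0},
  ],
)

```text
clock: 17.88
tool_pos: [602.5, 27.1, 33.2]
orientation: [-0.004, 1.0, 0.026, 0.0]
force: [-11.1, -1.2, 9.0]
grip_width: 0.003
```

Request:
jog_arm(
  rows=[
    {"x": 1.7, "y": 0, "z": 0, "ax": 0, "ay": 0, "az": 0, "gripper": 0},
    {"x": 1.7, "y": 0, "z": 0, "ax": 0, "ay": 0, "az": 0, "gripper": 0},
  ],
)

```text
clock: 18.12
tool_pos: [602.7, 27.0, 33.2]
orientation: [-0.004, 1.0, 0.026, -0.004]
force: [-11.6, -0.2, 9.6]
grip_width: -0.002
```

Request:
jog_arm(
  rows=[
    {"x": 1.9, "y": 0, "z": 0, "ax": 0, "ay": 0, "az": 0, "gripper": 0},
    {"x": 1.9, "y": 0, "z": 0, "ax": 0, "ay": 0, "az": 0, "gripper": 0},
  ],
)

```text
clock: 18.38
tool_pos: [602.7, 27.0, 33.3]
orientation: [-0.004, 1.0, 0.026, -0.008]
force: [-12.6, 0.7, 12.0]
grip_width: -0.002
```

Request:
jog_arm(
  rows=[
    {"x": 1.9, "y": 0, "z": 0, "ax": 0, "ay": 0, "az": 0, "gripper": 0},
    {"x": 1.9, "y": 0, "z": 0, "ax": 0, "ay": 0, "az": 0, "gripper": 0},
    {"x": 1.9, "y": 0, "z": 0, "ax": 0, "ay": 0, "az": 0, "gripper": 0},
  ],
)

```text
clock: 18.75
tool_pos: [602.8, 27.0, 33.3]
orientation: [-0.003, 1.0, 0.026, -0.014]
force: [-11.4, -0.5, 11.4]
grip_width: -0.003
```

Request:
jog_arm(
  rows=[
    {"x": 2, "y": 0, "z": 0.4, "ax": 0, "ay": 0, "az": 0, "gripper": 0},
    {"x": 2, "y": 0, "z": 0.2, "ax": 0, "ay": 0, "az": 0, "gripper": 0},
  ],
)

```text
clock: 19.0
tool_pos: [602.7, 27.0, 33.5]
orientation: [-0.003, 0.999, 0.026, -0.019]
force: [-11.7, -0.8, 8.6]
grip_width: -0.002
```

Request:
jog_arm(
  rows=[
    {"x": 2, "y": 0, "z": 0.2, "ax": 0, "ay": -0.012, "az": 0, "gripper": 0},
  ],
)

```text
clock: 19.12
tool_pos: [602.7, 27.0, 33.4]
orientation: [-0.003, 1.0, 0.026, -0.015]
force: [-11.2, -0.6, 8.6]
grip_width: 0.002
```

Request:
jog_arm(
  rows=[
    {"x": 2, "y": 0, "z": 0.2, "ax": 0, "ay": -0.012, "az": 0, "gripper": 0},
  ],
)

```text
clock: 19.25
tool_pos: [602.8, 27.0, 33.4]
orientation: [-0.003, 1.0, 0.026, -0.011]
force: [-11.2, -0.3, 7.5]
grip_width: -0.0
```

Steady. I push a touch firmer, still under 15 N, and hold it.

Request:
jog_arm(
  rows=[
    {"x": 2.4, "y": 0, "z": 0.3, "ax": 0, "ay": -0.012, "az": 0, "gripper": 0},
    {"x": 2.4, "y": 0, "z": 0.2, "ax": 0, "ay": -0.006, "az": 0, "gripper": 0},
  ],
)

```text
clock: 19.5
tool_pos: [603.0, 27.0, 33.2]
orientation: [-0.002, 1.0, 0.027, -0.007]
force: [-13.1, -0.4, 10.5]
grip_width: -0.001
```

Request:
jog_arm(
  rows=[
    {"x": 2.4, "y": 0, "z": 0.1, "ax": 0, "ay": -0.006, "az": 0, "gripper": 0},
    {"x": 2.4, "y": 0, "z": 0.1, "ax": 0, "ay": -0.006, "az": 0, "gripper": 0},
    {"x": 2.4, "y": 0, "z": 0.1, "ax": 0, "ay": -0.006, "az": 0, "gripper": 0},
  ],
)

```text
clock: 19.88
tool_pos: [603.0, 27.0, 33.1]
orientation: [-0.002, 1.0, 0.027, -0.006]
force: [-14.1, -1.0, 12.6]
grip_width: -0.002
```

Request:
jog_arm(
  rows=[
    {"x": 1.3, "y": 0, "z": 0, "ax": 0, "ay": 0, "az": 0, "gripper": 0},
    {"x": 0.6, "y": 0, "z": 0, "ax": 0, "ay": 0, "az": 0, "gripper": 0},
    {"x": 0.2, "y": 0, "z": 0, "ax": 0, "ay": 0, "az": 0, "gripper": 0},
    {"x": 0, "y": 0, "z": 0, "ax": 0, "ay": 0, "az": 0, "gripper": 0},
  ],
)

```text
clock: 20.38
tool_pos: [602.2, 26.9, 33.3]
orientation: [-0.001, 1.0, 0.027, -0.009]
force: [-2.5, -0.2, 1.9]
grip_width: 0.002
```

Request:
jog_arm(
  rows=[
    {"x": -0.5, "y": 0, "z": 0, "ax": 0, "ay": 0, "az": 0, "gripper": 0},
    {"x": -0.5, "y": 0, "z": 0, "ax": 0, "ay": 0, "az": 0, "gripper": 0},
    {"x": -0.5, "y": 0, "z": 0, "ax": 0, "ay": 0, "az": 0, "gripper": 0},
    {"x": -2, "y": 0, "z": 0, "ax": 0, "ay": 0, "az": 0, "gripper": 0},
    {"x": -20, "y": 0, "z": 0, "ax": 0, "ay": 0, "az": 0, "gripper": 0},
  ],
)

```text
clock: 21.0
tool_pos: [580.0, 26.9, 33.2]
orientation: [-0.001, 1.0, 0.027, -0.008]
force: [0.0, 0.4, 0.2]
grip_width: 0.004
```

Request:
jog_arm(
  rows=[
    {"x": -25, "y": 0, "z": 0, "ax": 0, "ay": 0, "az": 0, "gripper": 0},
    {"x": -10, "y": 0, "z": 40, "ax": 0, "ay": 0, "az": 0, "gripper": 0},
    {"x": 0, "y": 0, "z": 50, "ax": 0, "ay": 0, "az": 0, "gripper": 0},
    {"x": 0, "y": 0, "z": 50, "ax": 0, "ay": 0, "az": 0, "gripper": 0},
    {"x": 0, "y": 0, "z": 0, "ax": 0, "ay": 0, "az": 0, "gripper": 0},
  ],
)

```text
clock: 21.62
tool_pos: [541.7, 26.9, 177.1]
orientation: [-0.001, 1.0, 0.027, -0.008]
force: [0.1, 0.5, -0.3]
grip_width: 0.003
```

```bash
python3 - <<'E'
from h import *
s=get_state();print(s['clock'],s['tool_pos'],s['force']);c=wcap();orange(c,15)
W=pts(c);V=c['pixels'].max(-1)
for y in(-40,80):
    b=(c['depth']>0)&(abs(W[...,1]-y)<8)&(W[...,0]>600)&(W[...,2]>16)&(W[...,2]<60)&(V<60)
    print(y,np.percentile(W[b],[2,50],axis=0).round(1).tolist() if b.any() else None)
d=capture('side')
cv2.imwrite('pics/fin.png',cv2.resize(np.vstack([c['pixels'],d['pixels'][100:400]])[...,::-1],None,fx=.8,fy=.8))
E
```

```text
21.625 [541.7036142   26.88985083 177.10712297] [ 0.12158083  0.49009615 -0.34130542]
506 [379. 165.] med [621.1  65.7  50.1] min [603.  62.  23.] max [643.  67.  57.]
298 [378. 177.] med [619.7  55.   54.2] min [603.  52.  37.] max [646.  58.  58.]
544 [372. 237.] med [6.226e+02 1.000e-01 4.920e+01] min [606.  -4.  26.] max [647.   2.  57.]
228 [371. 250.] med [622.1 -11.1  54.2] min [606. -14.  39.] max [649.  -9.  58.]
-40 [[650.0, -47.8, 23.4], [651.3, -39.9, 43.3]]
80 [[644.6, 72.3, 22.2], [646.4, 78.7, 43.1]]
```

View pics/fin.png

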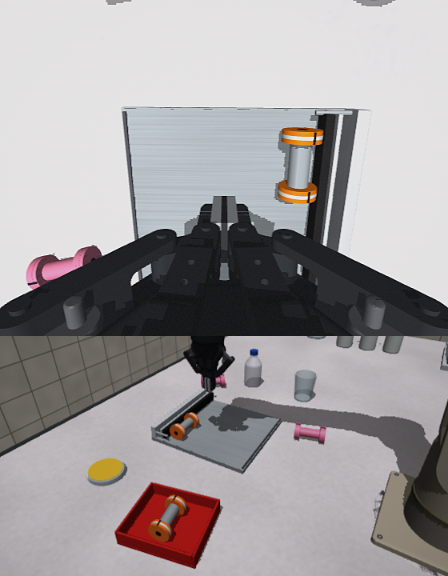

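The sound roller lies against the rubber at (300,165), the bad one is in the tray, and the bystanders are untouched. Handing in.

```bash
python3 -c "
from h import *
print(finish_job())"
```

```text
the job is handed in; nothing more can be done
None
```

The job is handed in, about 22 s into the 72 s allowed. The bad roller, B, lies in the red tray, and the sound one, A, lies at the rubber stop.

- **Finding the bad one:** I rolled each roller about a third of a turn and let go. A moved 46 mm and stayed. B moved 43 mm against about 2 N, then rolled back and settled within 2 mm of where it started.
- **Tray:** I laid B in the tray with its heavy side down. Lowering it, I overshot slightly and pressed it onto the tray floor. The wrist read 41 N for part of a 1/8 s step. I eased off to near contact and then released it.
- **Stop:** I rolled A to the stop without lifting it and felt the rubber from about 601 mm of tool travel. I pressed at 11–14 N for well over a second, with the tool moving about 2 mm after contact. I then backed off slowly.
- **Friction at the stop:** The finger also read about 10–12 N of vertical friction, so by my estimate only around half of that push reached the rubber.
- **Last checks:** The wrist depth image put A's front edge at the rubber front (about 646 mm), to within a millimetre or two. The side view shows B lying in the tray, the gripper clear, and the bottle, beaker, dish and pink look-alikes where they were.

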